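# Set up the ring-photo monopod in its counter socket

### The job

Set up the camera monopod for photographing rings: carry it closed (without squeezing its red button) and lower it foot-down, without dropping it, all the way into the brass socket on the counter. Then squeeze the red release button on its grip, draw the grip straight up past the first stop to the second stop, the full height, and finish still holding it up there, foot fully down in the socket, so that I can tighten the twist collar (let go, it sinks back). Leave the ring stick, finger gauge, ring dish and ring tray where they are.

Things in the scene. Friction and masses are not known exactly. Their poses are not given: they have to be found in the camera images.
- monopod: Closed telescoping camera monopod, standing loose and upright, 192 mm tall, 0.57 kg, foot-heavy. Going up: dark barrel 30 mm in diameter, collar 36 mm at 104-130 mm, black grip block at 132-180 mm, camera plate 31 mm to 185 mm, screw stud to 192 mm. Origin: centre of the foot's underside; z up the column, x to the red button's side. Seated, the origin lies at socket_floor, at any yaw.
- grip_centre (a point): Centre of the black grip block, 32 mm along x, 28 along y, 48 tall, on the column's axis, 156 mm above the foot closed, 256 mm at the second stop, 36 mm below the stud's tip. Axes as the monopod's. Lift it by the two plain y faces, which leaves the button alone; pinched across x, one finger pushes the button in.
- button_face (a point): Middle of the outer face of the red release button (12 mm wide, 20 mm tall, standing 4.5 mm proud of the grip's +x face), 20.5 mm from the column's axis along x, level with grip_centre. A red index dot on top of the camera plate, 11.5 mm from the axis, is on the same side.
- release (a joint): Red button: 0 out, 0.005 m fully in (spring: 1.6 N to start, 5 N flush with the grip). Out, its hook latches the grip to the barrel; pushed in more than 3.5 mm (flush: pinch the grip across x with 20 N or more) it frees the grip. It travels with the grip.
- grip_tube (a joint): How far the grip with the thin inner tube has been drawn out of the middle tube: 0 closed, 0.050 m at its end (the first stop). About 1.5 N of pull; it moves first, and sinks back under its own weight when let go.
- mid_tube (a joint): How far the middle tube has been drawn out of the barrel: 0 closed, 0.050 m at its end (the second stop, when grip_tube is at 0.050 too: 100 mm in all). About 2.5 N of pull; it sinks back when let go. Pulling beyond the second stop (about 6 N) lifts the barrel out of the socket.
- socket_floor (a point): Centre of the floor inside the brass socket, where the foot comes to rest, 6 mm above the counter. The socket is screwed to the counter: flange 90 mm in diameter and 6 mm thick, upright tube 42 mm outside, bore about 32.6 mm, z up.
- socket_mouth (a point): Centre of the socket's open top, 57 mm above the counter; the mouth flares to about 44 mm over the top 9 mm to guide the foot in.
- ring_tray: Silver-plated ring tray with raised rim, 200 x 120 mm, 18 mm high, velvet rolls and some rings fixed in it; the tray is loose. Origin: centre of its underside. Leave alone.
- ring_dish: Squat cobalt glass ring dish, 84 mm in diameter, 30 mm high, loose. Origin: centre of its underside. Leave alone.
- finger_gauge: Chrome finger gauge disc with dark size circles, 96 mm in diameter, 5 mm thick, lying loose. Origin: centre of its underside. Leave alone.
- ring_stick: Grooved tapered rosewood ring stick, 302 mm long, lying along its x on two small mahogany feet, 36 mm high, loose. Origin: counter level under its middle. Leave alone.
Mind the look-alikes: they are no part of the job. Of the things shaped like the part that bears socket_floor, the brass one is meant.

How it is judged:
By the outcome, as a careful person would: the job done as asked, in the order asked, and still so for the second after the job is handed in, while the arm keeps its last pose, push and grip.
It also fails if it takes over 58 s, if anything falls off the work surface, if the arm or the gripper's body presses on something with over 40 N, if the wrist force passes 120 N, or if a joint passes its speed limit or range.

### The arm

A 6-joint arm with a two-finger parallel gripper is mounted at the origin on the work surface. World frame = base frame: x ahead of the robot, y to its left, z up, the work surface at z = 0. Lengths are in m, angles in rad, forces in N, time in s.
With the tool pointing down it reaches from about 0.275 to 0.85 m from the base axis. Payload 19 kg.
Tool frame: the origin (TCP) lies midway between the tips of the shut fingers; the grasp point (between the pads) lies 19 mm behind it (tcp_to_grasp is the distance from the TCP to the grasp point, in m); z points along the fingers, y is the line along which they close (so a half turn about z gives the same grasp; the last joint's range is limited). The gripper opens to 85 mm and grips with 20 to 120 N. Pads are 22 mm wide; open, the fingers measure 114 mm over their backs; the gripper's body (76 mm by 85 mm) begins 54 mm behind the grasp point. The pads swing forward as they close: fully open they stand 13 mm farther back than shut.
Start: joints at [1.157, 0.15, 1.437, -0, 1.554, -0.134], TCP at [0.159, 0.553, 0.231] pointing down, gripper open.
Joint ranges: [-2.8, 2.8], [-0.68, 2.1], [0.12, 2.68], [-1.39, 4.53], [0.16, 2.79], [-2.81, 2.81]. Speed limits (rad/s): [1.89, 1.89, 2.22, 3.01, 3.01, 3.01].

### API

Orientations are given as a rotation vector (axis times angle).
In Python, from rig import * gives the robot as it stands. The module is installed in compiled form; this text tells all that it offers.
- The arm moves only by the shell command python3 -m creep 'ROWS'. ROWS is JSON, a list of rows, each an object of numbers: "tx", "ty", "tz": the shift along the tool's x, y, z in mm; "yaw": the turn about the tool's z in rad; "hand": the opening, from -1 (shut) to 1 (fully open). A call has 1 to 5 rows; each row shifts and turns the commanded pose from where the row before left it, along the tool's axes as they then stand; what a row does not reach is not made up. A row lasts 1/10 s, in which the tool goes at most 50 mm and 8.59 degrees, less where a joint would pass 70% of its speed; a pose out of reach is approached as far as the arm can. A call with a gripper value outside its range is refused whole. The fingers move at their own pace and stop on an object; the grip force is fixed at half the most. Time passes only in rows, so rows that do not move let the fingers close. It gives the time, the measured TCP pose, the force, the opening and the grip force at its end, in the units of the state.
- state(): the state, without advancing time (a new reading comes with each control period).
- snapshot(name): name is "scene" or "side" or "wrist"; returns (picture, depth): 480x640x3 uint8, red, green, blue; 480x640 float32, m along the optical axis (not along the pixel's ray), 0 where there is no reading.
- calibration(name): a dict with "vfov" (degrees; the focal length in pixels is half the picture's height over the tangent of half this angle, whatever the lens; pixels are square), "cx", "cy" (the principal point, pixels), "rvec" (rotation vector, rad) and "tvec" (3), from world to camera coordinates, as OpenCV has them. Camera axes: x right, y down, z forward; pixel columns grow to the right and rows downward; lengths in m; the calibration is good to about 2 mm. A picture is of the moment at which its call begins: read the wrist's pose just before it. calibration takes no time and is no camera call; for the wrist camera it gives the pose at the moment of the call.
- close_job(): hands the job in; it is judged then, once.
The state is a dict: "time_s": time; "q": joint angles; "joint_velocities": joint speeds; "tau": joint torques, N m; "tcp_pos": TCP position; "tcp_rot": TCP orientation; "wrist_force": force on the tool from outside, world axes, zero at the start; "wrist_torque": the same for the moment, N m; "gripper_width": finger opening in m; "grip_force": force on a finger pad.
Only numpy, scipy, OpenCV 4.12 (cv2) and the standard library are available. Lean on these libraries where they do the work, as an engineer would, in place of code of your own. Each camera call takes 0.05 s, during which the arm holds its last target. There are 200 camera calls.

## Working session

There is one attempt and no reset: what is moved stays moved. The work goes in short steps, Python scripts to look and compute and a shell command to move; the robot and the scene stay as the last step left them, time stands still between calls to the robot, and variables do not carry over. Pictures are saved under pics/ and viewed, at most 10 in all, crops included, and the job is handed in when it is done.

```bash
mkdir -p pics; cat > h.py <<'E'
from rig import *
import numpy as np, cv2
from scipy.spatial.transform import Rotation as R
def cal(n):
    c=calibration(n); f=240/np.tan(np.radians(c['vfov'])/2)
    return f,c['cx'],c['cy'],R.from_rotvec(c['rvec']).as_matrix(),np.array(c['tvec'])
def cloud(d,c):
    f,cx,cy,Rm,t=c; v,u=np.mgrid[:480,:640]
    P=np.stack([(u-cx)/f*d,(v-cy)/f*d,d],-1)
    return (P-t)@Rm
def onplane(u,v,z,c):
    f,cx,cy,Rm,t=c; o=-Rm.T@t; r=Rm.T@np.array([(u-cx)/f,(v-cy)/f,1]); return o+r*(z-o[2])/r[2]
def save(n,p): cv2.imwrite('pics/'+n,p[:,:,::-1])
E
python3 - <<'E'
from h import *
for n in('scene','side'):
    c=cal(n);p,d=snapshot(n);save(n+'0.png',p);np.savez(n+'0.npz',p=p,d=d)
    print(n,c[0],-c[3].T@c[4],(d>0).mean())
s=state();print({k:np.round(v,3) for k,v in s.items()})
E
```

```text
scene 577.8624878307339 [ 0.98379871 -0.7487198   0.6451548 ] 0.9958984375
side 609.7402409545551 [ 0.1667812  -0.65384158  0.95479579] 0.9960188802083333
{'time_s': np.float64(0.1), 'q': array([ 1.157,  0.151,  1.438, -0.   ,  1.554, -0.134]), 'joint_velocities': array([-0.   , -0.003, -0.002,  0.   , -0.   ,  0.001]), 'tau': array([ 2.0000e-03, -7.1437e+01, -5.7180e+01, -0.0000e+00,  7.0000e-03,
        0.0000e+00]), 'tcp_pos': array([0.159, 0.552, 0.231]), 'tcp_rot': array([-4.380e-01, -3.111e+00,  2.000e-03]), 'wrist_force': array([ 0.253, -0.296, -0.547]), 'wrist_torque': array([ 0.05 ,  0.067, -0.005]), 'grip_force': np.float64(0.0), 'gripper_width': np.float64(0.085)}
```

View pics/scene0.png

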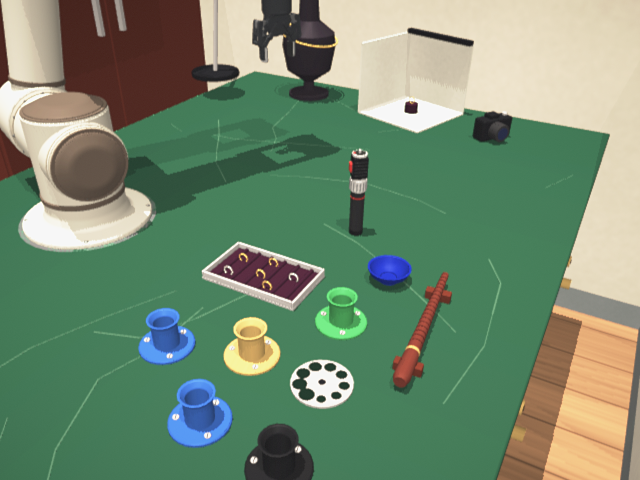

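View pics/side0.png

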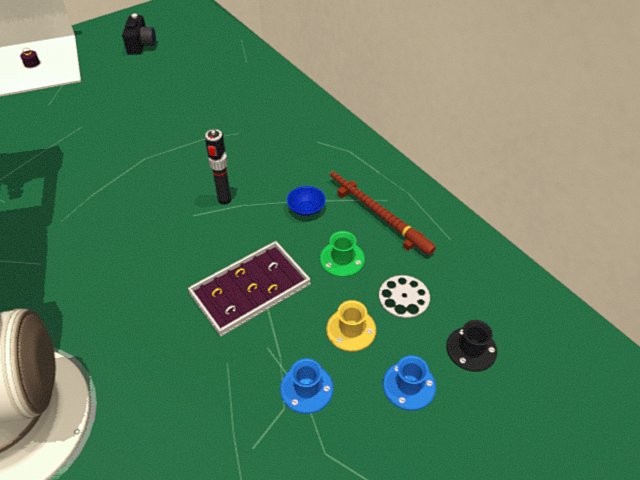

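The brass (yellow) socket is at scene (250,345) and side (352,325). The monopod is at scene (358,190) and side (217,165), with its red button seen at side (212,151).

```bash
python3 - <<'E'
from h import *
for n,sb,mb in(('scene',(215,310,290,375),(335,140,385,240)),('side',(320,290,385,355),(195,120,240,210))):
    c=cal(n);z=np.load(n+'0.npz');p,d=z['p'],z['d'];P=cloud(d,c)
    hsv=cv2.cvtColor(p,cv2.COLOR_RGB2HSV)
    def box(b): m=np.zeros(d.shape,bool);m[b[1]:b[3],b[0]:b[2]]=1;return m
    br=box(sb)&(hsv[...,0]>15)&(hsv[...,0]<32)&(hsv[...,1]>90)&(d>0)
    r=P[br&(P[...,2]>.052)&(P[...,2]<.06)]
    fl=P[br&(P[...,2]<.012)&(P[...,2]>0.002)]
    for q in(r,fl):
        if len(q)>5:
            s=np.linalg.lstsq(np.c_[2*q[:,:2],np.ones(len(q))],(q[:,:2]**2).sum(1),rcond=None)[0]
            print(n,'circ',s[:2],np.sqrt(s[2]+s[0]**2+s[1]**2),len(q),'mid',(q.min(0)+q.max(0))/2,np.ptp(q,axis=0))
    m=box(mb)&(d>0)&(P[...,2]>.01)&(P[...,2]<.25)
    for lo,hi in((.02,.09),(.106,.128),(.135,.178),(.183,.187),(.187,.2)):
        q=P[m&(P[...,2]>lo)&(P[...,2]<hi)]; print(n,lo,len(q),np.median(q,0),(q.min(0)+q.max(0))/2,np.ptp(q,axis=0))
    red=m&((hsv[...,0]<6)|(hsv[...,0]>174))&(hsv[...,1]>150)&(hsv[...,2]>120)&(P[...,2]>.135)
    q=P[red];print('red',len(q),np.median(q,0),[tuple(x) for x in np.argwhere(red)[:3]])
    dd=P[red&(P[...,2]>.18)];print('dot',len(dd),dd.mean(0) if len(dd) else '')
    for nm,b in (('tray',(180,235,330,335) if n=='side' else (195,240,330,310)),('dish',(283,183,330,222) if n=='side' else (365,255,415,290)),('green',(318,230,368,276) if n=='side' else (312,286,370,337))):
        q=P[box(b)&(P[...,2]>.012)&(P[...,2]<.2)];print(nm,q.min(0),q.max(0))
E
```

```text
scene circ [ 0.57004265 -0.19449846] 0.02288770504932335 235 mid [ 0.56931078 -0.19323547  0.05528187] [0.05079784 0.05120436 0.00651527]
scene circ [ 0.57099784 -0.19566272] 0.03425368132500721 740 mid [ 0.56980138 -0.19494085  0.0069762 ] [0.09044702 0.08951342 0.00990582]
scene 0.02 412 [0.55447859 0.22184243 0.05546373] [0.54991022 0.22695401 0.05507342] [0.02994711 0.02377509 0.06984895]
scene 0.106 177 [0.55564156 0.21964261 0.11796649] [0.54973356 0.22710416 0.11696158] [0.03803545 0.02755927 0.02154905]
scene 0.135 370 [0.55441873 0.22193912 0.15707732] [0.54935669 0.22485671 0.15636038] [0.03920765 0.02597705 0.04263851]
scene 0.183 66 [0.5513444  0.23104639 0.18463167] [0.54997642 0.23245543 0.18478938] [0.02871545 0.02922076 0.00357715]
scene 0.187 7 [0.55017162 0.23328838 0.18919381] [0.54984792 0.23231632 0.18918661] [0.00523299 0.00704027 0.00376738]
red 30 [0.53710236 0.21923883 0.15963673] [(np.int64(152), np.int64(355)), (np.int64(161), np.int64(351)), (np.int64(162), np.int64(349))]
dot 1 [0.53871706 0.23486284 0.18339081]
tray [ 0.36702736 -0.07365542  0.01200227] 
[... 777 characters left out ...]
 0.15648792] [0.04024032 0.02583851 0.04284637]
side 0.183 91 [0.54586513 0.23141306 0.18445275] [0.54701755 0.23257796 0.18495936] [0.02845221 0.03090558 0.00373945]
side 0.187 11 [0.5465554  0.23292298 0.19051911] [0.54642632 0.23506549 0.18990679] [0.01932186 0.00973003 0.00576694]
red 58 [0.53274905 0.22245441 0.15822419] [(np.int64(136), np.int64(210)), (np.int64(136), np.int64(211)), (np.int64(136), np.int64(212))]
dot 6 [0.53892803 0.22836192 0.18549616]
tray [ 0.36641477 -0.06747665  0.01200005] [0.5675687  0.05811413 0.02812419]
dish [0.63548244 0.06411268 0.01203242] [0.72102724 0.14708246 0.03430012]
green [ 0.62891974 -0.07638217  0.01222955] [ 0.68060912 -0.02464192  0.05924091]
```

```bash
cat >> h.py <<'E'
def delta(target,yd=None):
    s=state();M=R.from_rotvec(s['tcp_rot']).as_matrix()
    print('t',round(s['time_s'],2),'tcp',np.round(s['tcp_pos'],4),'tool x',np.round(M[:,0],3),'y',np.round(M[:,1],3),'z',np.round(M[:,2],3),'q6',round(s['q'][5],3))
    print('shift tool mm',np.round(M.T@(np.array(target)-s['tcp_pos'])*1000,1))
    if yd is not None:
        l=M.T@np.array([np.cos(yd),np.sin(yd),0]); a=np.arctan2(l[1],l[0])-np.pi/2
        print('yaw opts',[round((a+k*np.pi+np.pi)%(2*np.pi)-np.pi,3) for k in(0,1)])
E
python3 - <<'E'
from h import *
delta([.5485,.2325,.30])
c=cal('wrist');M=R.from_rotvec(state()['tcp_rot']).as_matrix()
print('cam in tool',M.T@(-c[3].T@c[4]-state()['tcp_pos']),c[0],'cam axes in tool',np.round(c[3]@M,2))
E
```

```text
t 0.1 tcp [0.1587 0.5524 0.2307] tool x [-0.961  0.276  0.   ] y [ 0.276  0.961 -0.001] z [-0.    -0.001 -1.   ] q6 -0.134
shift tool mm [-463.  -199.9  -69.1]
cam in tool [ 0.07435073 -0.00151011 -0.14257299] 370.87455199874245 cam axes in tool [[ 0.    1.   -0.  ]
 [-0.96  0.   -0.29]
 [-0.29  0.    0.96]]
```

```bash
R='x'; python3 -m creep '[{"tz":-40},{"tx":-35,"ty":-15,"tz":-30},{"tx":-40,"ty":-17},{"tx":-42,"ty":-18},{"tx":-42,"ty":-18}]'; python3 -m creep '[{"tx":-42,"ty":-18},{"tx":-42,"ty":-18},{"tx":-42,"ty":-18},{"tx":-42,"ty":-18},{"tx":-42,"ty":-18}]'; python3 -m creep '[{"tx":-30,"ty":-14},{"tx":-20,"ty":-10},{},{}]'
python3 - <<'E'
from h import *
delta([.5485,.2325,.30])
c=cal('wrist');p,d=snapshot('wrist');save('w1.png',p);np.savez('w1.npz',p=p,d=d)
P=cloud(d,c);hsv=cv2.cvtColor(p,cv2.COLOR_RGB2HSV)
m=(np.hypot(P[...,0]-.5485,P[...,1]-.2325)<.04)&(d>0)
for lo,hi in((.135,.178),(.182,.187),(.1875,.2)):
    q=P[m&(P[...,2]>lo)&(P[...,2]<hi)]
    if len(q):print(lo,len(q),q.mean(0),(q.min(0)+q.max(0))/2,np.ptp(q,axis=0))
red=m&((hsv[...,0]<6)|(hsv[...,0]>174))&(hsv[...,1]>150)&(hsv[...,2]>100)
for lo,hi in((.14,.175),(.181,.19)):
    k=red&(P[...,2]>lo)&(P[...,2]<hi)
    if k.any():print('red',lo,k.sum(),P[k].mean(0),np.argwhere(k).mean(0))
E
```

```text
t 0.1 tcp [0.1587 0.5524 0.2307] tool x [-0.961  0.276  0.   ] y [ 0.276  0.961 -0.001] z [-0.    -0.001 -1.   ] q6 -0.134
shift tool mm [-463.  -199.9  -69.1]invalid input at $[0]: expected keys tx, ty, tz, yaw, hand
invalid input at $[0]: expected keys tx, ty, tz, yaw, hand
invalid input at $[0]: expected keys tx, ty, tz, yaw, hand
```

View pics/w1.png

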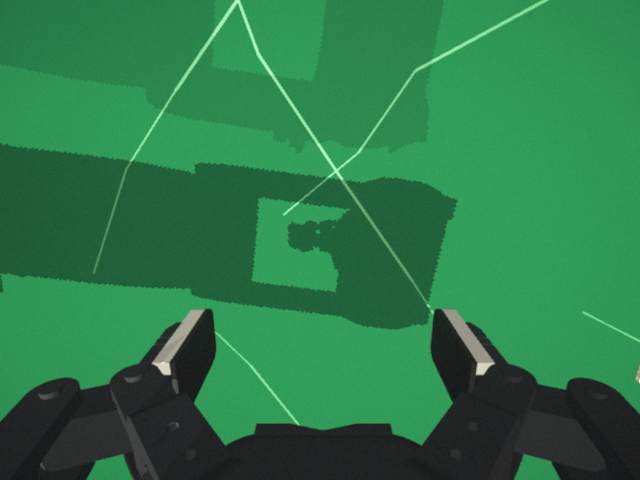

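The rows were refused because every key is required, so the arm hasn't moved. The wrist picture shows only the bare counter, with the two pads at about (185,340) and (465,340). I'll resend the move with full rows.

```bash
cat > w.py <<'E'
from h import *
import sys
n=sys.argv[1];X,Y=map(float,sys.argv[2:4])
delta([X,Y,.30])
c=cal('wrist');p,d=snapshot('wrist');save(n+'.png',p);np.savez(n+'.npz',p=p,d=d)
P=cloud(d,c);hsv=cv2.cvtColor(p,cv2.COLOR_RGB2HSV)
m=(np.hypot(P[...,0]-X,P[...,1]-Y)<.04)&(d>0)
for lo,hi in((.135,.178),(.182,.187),(.1875,.2)):
    q=P[m&(P[...,2]>lo)&(P[...,2]<hi)]
    if len(q):print(lo,len(q),q.mean(0),(q.min(0)+q.max(0))/2,np.ptp(q,axis=0))
red=m&((hsv[...,0]<6)|(hsv[...,0]>174))&(hsv[...,1]>150)&(hsv[...,2]>100)
for lo,hi in((.14,.175),(.181,.19)):
    k=red&(P[...,2]>lo)&(P[...,2]<hi)
    if k.any():print('red',lo,k.sum(),P[k].mean(0),np.argwhere(k).mean(0))
E
python3 -m creep '[{"tx":0,"ty":0,"tz":-40,"yaw":0,"hand":1},{"tx":-35,"ty":-15,"tz":-30,"yaw":0,"hand":1},{"tx":-42,"ty":-18,"tz":0,"yaw":0,"hand":1},{"tx":-42,"ty":-18,"tz":0,"yaw":0,"hand":1},{"tx":-42,"ty":-18,"tz":0,"yaw":0,"hand":1}]'
python3 -m creep '[{"tx":-42,"ty":-18,"tz":0,"yaw":0,"hand":1},{"tx":-42,"ty":-18,"tz":0,"yaw":0,"hand":1},{"tx":-42,"ty":-18,"tz":0,"yaw":0,"hand":1},{"tx":-42,"ty":-18,"tz":0,"yaw":0,"hand":1},{"tx":-42,"ty":-18,"tz":0,"yaw":0,"hand":1}]'
python3 -m creep '[{"tx":-30,"ty":-14,"tz":0,"yaw":0,"hand":1},{"tx":-20,"ty":-10,"tz":0,"yaw":0,"hand":1},{"tx":0,"ty":0,"tz":0,"yaw":0,"hand":1},{"tx":0,"ty":0,"tz":0,"yaw":0,"hand":1}]'
python3 w.py w2 .5485 .2325
```

```text
time_s: 0.65
tcp_pos: [0.2954, 0.4406, 0.3013]
tcp_rot: [0.437, 3.111, -0.0]
wrist_force: [0.4, 0.9, -0.9]
gripper_width: 0.0856
grip_force: 0.0
time_s: 1.15
tcp_pos: [0.4726, 0.2958, 0.3012]
tcp_rot: [-0.438, -3.111, 0.0]
wrist_force: [0.8, 1.2, -0.5]
gripper_width: 0.0853
grip_force: 0.0
time_s: 1.55
tcp_pos: [0.5129, 0.2603, 0.3009]
tcp_rot: [-0.439, -3.11, 0.0]
wrist_force: [-0.5, -0.3, 1.0]
gripper_width: 0.0852
grip_force: 0.0
t 1.55 tcp [0.5129 0.2603 0.3009] tool x [-0.961  0.277  0.001] y [ 0.277  0.961 -0.   ] z [-0.001 -0.    -1.   ] q6 -0.954
shift tool mm [-41.9 -16.9   0.9]
0.135 885 [0.53649682 0.23636758 0.16103073] [0.54722217 0.23270311 0.15678104] [0.03867997 0.03815191 0.04241494]
0.182 1124 [0.54659874 0.23296973 0.1851723 ] [0.54740896 0.23271864 0.18450332] [0.03043937 0.03016412 0.00495712]
0.1875 62 [0.54690818 0.23250422 0.19091761] [0.5471851  0.23011839 0.19025319] [0.01524984 0.01043305 0.00540957]
red 0.14 118 [0.53209111 0.22285379 0.16298424] [264.3559322  286.41525424]
red 0.181 44 [0.53948592 0.2257638  0.18595327] [282.77272727 290.25      ]
```

View pics/w2.png

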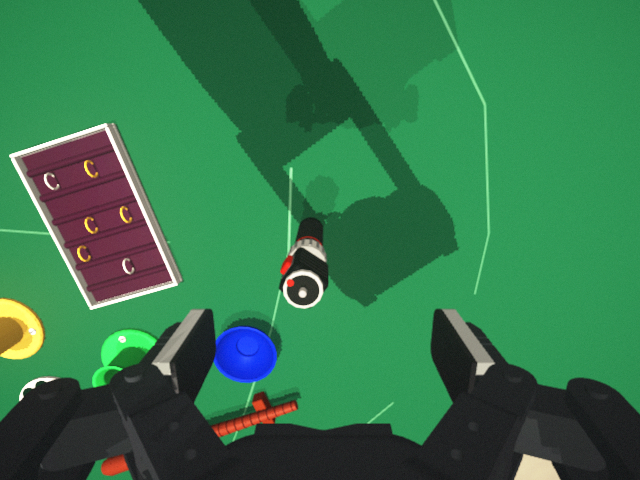

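The monopod's stud is at (302,292) and the red dot at (290,283), with the red button at (286,264). That puts the button side at about 218° in the world frame. Next I'll turn the hand so the pads face the plain y faces.

```bash

python3 -m creep '[{"tx":0,"ty":0,"tz":0,"yaw":0.147,"hand":1},{"tx":0,"ty":0,"tz":0,"yaw":0.147,"hand":1},{"tx":0,"ty":0,"tz":0,"yaw":0.147,"hand":1},{"tx":0,"ty":0,"tz":0,"yaw":0.147,"hand":1},{"tx":0,"ty":0,"tz":0,"yaw":0.147,"hand":1}]' >/dev/null
python3 -m creep '[{"tx":0,"ty":0,"tz":0,"yaw":0.147,"hand":1},{"tx":0,"ty":0,"tz":0,"yaw":0.147,"hand":1},{"tx":0,"ty":0,"tz":0,"yaw":0.147,"hand":1},{"tx":0,"ty":0,"tz":0,"yaw":0.147,"hand":1},{"tx":0,"ty":0,"tz":0,"yaw":0.147,"hand":1}]' >/dev/null
python3 -m creep '[{"tx":0,"ty":0,"tz":0,"yaw":0.147,"hand":1},{"tx":0,"ty":0,"tz":0,"yaw":0.147,"hand":1},{"tx":0,"ty":0,"tz":0,"yaw":0.147,"hand":1},{"tx":0,"ty":0,"tz":0,"yaw":0.147,"hand":1},{"tx":0,"ty":0,"tz":0,"yaw":0.14,"hand":1}]'
python3 - <<'E'
from h import *
delta([.5474,.2327,.136],np.radians(128))
E
python3 w.py w3 .5474 .2327
```

```text
time_s: 3.1
tcp_pos: [0.512, 0.2614, 0.3015]
tcp_rot: [-2.972, -1.017, -0.0]
wrist_force: [-0.5, 0.5, 0.4]
gripper_width: 0.0855
grip_force: 0.0
t 3.1 tcp [0.512  0.2614 0.3015] tool x [0.79  0.613 0.   ] y [ 0.613 -0.79  -0.   ] z [ 0.  0. -1.] q6 1.25
shift tool mm [ 10.3  44.4 165.5]
yaw opts [np.float64(3.138), np.float64(-0.004)]
t 3.1 tcp [0.512  0.2614 0.3015] tool x [0.79  0.613 0.   ] y [ 0.613 -0.79  -0.   ] z [ 0.  0. -1.] q6 1.25
shift tool mm [10.4 44.4  1.5]
0.135 563 [0.55251219 0.24366574 0.16092122] [0.5483238  0.23369728 0.15670177] [0.03877737 0.0374966  0.04258389]
0.182 1310 [0.54856938 0.23375867 0.1851432 ] [0.54816688 0.23298246 0.18455024] [0.03028445 0.03100331 0.00489912]
0.1875 66 [0.54827547 0.23355893 0.19112948] [0.54528869 0.2328407  0.19031347] [0.01764183 0.00834106 0.0055751 ]
red 0.181 47 [0.53928568 0.22530801 0.18584437] [237.9787234  383.61702128]
```

View pics/w3.png

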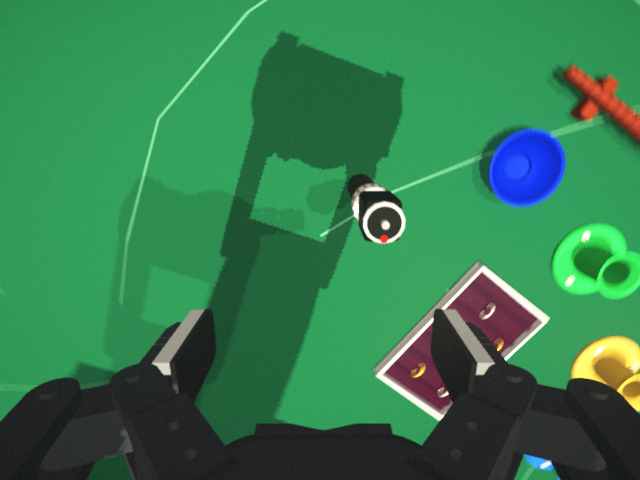

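The dot at (384,239) lies straight below the stud at (385,225), so the pads will close on the y faces. It needs a small 2.5° correction. Then I descend and grip.

```bash

python3 -m creep '[{"tx":5.5,"ty":22,"tz":0,"yaw":0,"hand":1},{"tx":5.5,"ty":22.5,"tz":0,"yaw":0,"hand":1},{"tx":0,"ty":0,"tz":30,"yaw":-0.04,"hand":1},{"tx":0,"ty":0,"tz":35,"yaw":0,"hand":1},{"tx":0,"ty":0,"tz":35,"yaw":0,"hand":1}]'
python3 -m creep '[{"tx":0,"ty":0,"tz":35,"yaw":0,"hand":1},{"tx":0,"ty":0,"tz":20,"yaw":0,"hand":1},{"tx":0,"ty":0,"tz":10,"yaw":0,"hand":1},{"tx":0,"ty":0,"tz":0,"yaw":0,"hand":1},{"tx":0,"ty":0,"tz":0,"yaw":0,"hand":1}]'
python3 - <<'E'
from h import *
delta([.5479,.2330,.136],np.radians(130.5))
E
```

```text
time_s: 3.65
tcp_pos: [0.5484, 0.2329, 0.2003]
tcp_rot: [2.947, 1.089, 0.001]
wrist_force: [0.8, 0.2, -0.5]
gripper_width: 0.0852
grip_force: 0.0
time_s: 4.15
tcp_pos: [0.5492, 0.2326, 0.1376]
tcp_rot: [2.948, 1.085, 0.002]
wrist_force: [0.3, -0.7, 0.2]
gripper_width: 0.0856
grip_force: 0.0
t 4.15 tcp [0.5492 0.2326 0.1376] tool x [0.761 0.648 0.001] y [ 0.648 -0.761  0.001] z [ 0.001  0.    -1.   ] q6 1.137
shift tool mm [-0.8 -1.1  1.6]
yaw opts [np.float64(3.14), np.float64(-0.002)]
```

```bash

python3 -m creep '[{"tx":-1,"ty":-1,"tz":0,"yaw":0,"hand":-1},{"tx":0,"ty":0,"tz":0,"yaw":0,"hand":-1},{"tx":0,"ty":0,"tz":0,"yaw":0,"hand":-1},{"tx":0,"ty":0,"tz":0,"yaw":0,"hand":-1},{"tx":0,"ty":0,"tz":0,"yaw":0,"hand":-1}]'
python3 -m creep '[{"tx":0,"ty":0,"tz":0,"yaw":0,"hand":-1},{"tx":0,"ty":0,"tz":0,"yaw":0,"hand":-1},{"tx":0,"ty":0,"tz":0,"yaw":0,"hand":-1},{"tx":0,"ty":0,"tz":0,"yaw":0,"hand":-1},{"tx":0,"ty":0,"tz":0,"yaw":0,"hand":-1}]'
```

```text
time_s: 4.65
tcp_pos: [0.5476, 0.2325, 0.1367]
tcp_rot: [-2.949, -1.083, -0.001]
wrist_force: [-2.8, 1.8, 5.8]
gripper_width: 0.0276
grip_force: 60.2
time_s: 5.15
tcp_pos: [0.5476, 0.2325, 0.1367]
tcp_rot: [-2.949, -1.083, -0.001]
wrist_force: [-2.4, 1.1, 4.8]
gripper_width: 0.0275
grip_force: 60.3
```

Width 28 mm and 60 N: it's held by the y faces, clear of the button. Lifting now.

```bash

python3 -m creep '[{"tx":0,"ty":0,"tz":-8,"yaw":0,"hand":-1},{"tx":0,"ty":0,"tz":-20,"yaw":0,"hand":-1},{"tx":0,"ty":0,"tz":-30,"yaw":0,"hand":-1},{"tx":0,"ty":0,"tz":-30,"yaw":0,"hand":-1},{"tx":0,"ty":0,"tz":-20,"yaw":0,"hand":-1}]'
python3 -m creep '[{"tx":0,"ty":0,"tz":-12,"yaw":0,"hand":-1},{"tx":0,"ty":0,"tz":0,"yaw":0,"hand":-1},{"tx":0,"ty":0,"tz":0,"yaw":0,"hand":-1}]'
python3 - <<'E'
from h import *
delta([.5685,-.194,.257])
for n in('scene','side'):
    c=cal(n);p,d=snapshot(n);save(n+'1.png',p);P=cloud(d,c)
    for lo,hi in((.13,.2),(.223,.25)):
        m=(np.hypot(P[...,0]-.548,P[...,1]-.2325)<.03)&(P[...,2]>lo)&(P[...,2]<hi);q=P[m];print(n,lo,m.sum(),(q.min(0)+q.max(0))/2,q[:,2].min())
E
```

```text
time_s: 5.65
tcp_pos: [0.5477, 0.2322, 0.2465]
tcp_rot: [2.949, 1.083, 0.002]
wrist_force: [-0.2, -0.4, -5.4]
gripper_width: 0.0273
grip_force: 60.5
time_s: 5.95
tcp_pos: [0.5473, 0.2322, 0.2551]
tcp_rot: [2.949, 1.083, -0.003]
wrist_force: [0.0, -0.5, -6.7]
gripper_width: 0.0272
grip_force: 60.5
t 5.95 tcp [0.5473 0.2322 0.2551] tool x [ 0.762  0.647 -0.002] y [ 0.647 -0.762 -0.001] z [-0.001 -0.001 -1.   ] q6 1.139
shift tool mm [-259.6  338.6   -1.7]
scene 0.13 473 [0.54936055 0.22643744 0.1650565 ] 0.1301369564586661
scene 0.223 266 [0.549508   0.22638849 0.2362738 ] 0.22303362408791574
side 0.13 408 [0.54528266 0.22567716 0.16491186] 0.1300091444131155
side 0.223 238 [0.54661141 0.22790749 0.23631186] 0.2230052632086762
```

```bash

python3 -m creep '[{"tx":-6,"ty":8,"tz":0,"yaw":0,"hand":-1},{"tx":-12,"ty":16,"tz":0,"yaw":0,"hand":-1},{"tx":-20,"ty":26,"tz":0,"yaw":0,"hand":-1},{"tx":-24,"ty":31,"tz":0,"yaw":0,"hand":-1},{"tx":-24,"ty":31,"tz":0,"yaw":0,"hand":-1}]'
python3 -m creep '[{"tx":-24,"ty":31,"tz":0,"yaw":0,"hand":-1},{"tx":-24,"ty":31,"tz":0,"yaw":0,"hand":-1},{"tx":-24,"ty":31,"tz":0,"yaw":0,"hand":-1},{"tx":-24,"ty":31,"tz":0,"yaw":0,"hand":-1},{"tx":-24,"ty":31,"tz":0,"yaw":0,"hand":-1}]'
python3 -m creep '[{"tx":-20,"ty":26,"tz":0,"yaw":0,"hand":-1},{"tx":-14,"ty":18,"tz":0,"yaw":0,"hand":-1},{"tx":-12,"ty":16,"tz":0,"yaw":0,"hand":-1},{"tx":-6,"ty":8,"tz":0,"yaw":0,"hand":-1},{"tx":0,"ty":0,"tz":0,"yaw":0,"hand":-1}]'
python3 -m creep '[{"tx":0,"ty":0,"tz":0,"yaw":0,"hand":-1},{"tx":0,"ty":0,"tz":0,"yaw":0,"hand":-1}]'
python3 - <<'E'
from h import *
delta([.568,-.194,.257])
t=state()['tcp_pos']
for n in('scene','side'):
    c=cal(n);p,d=snapshot(n);save(n+'2.png',p);P=cloud(d,c);ok=d>0
    for lo,hi in((.125,.2),(.225,.245)):
        m=ok&(np.hypot(P[...,0]-t[0],P[...,1]-t[1])<.026)&(P[...,2]>lo)&(P[...,2]<hi);q=P[m]
        s=np.linalg.lstsq(np.c_[2*q[:,:2],np.ones(len(q))],(q[:,:2]**2).sum(1),rcond=None)[0]
        print(n,lo,m.sum(),(q.min(0)+q.max(0))/2,'circ',s[:2],np.sqrt(s[2]+s[0]**2+s[1]**2))
    hsv=cv2.cvtColor(p,cv2.COLOR_RGB2HSV)
    br=ok&(hsv[...,0]>15)&(hsv[...,0]<32)&(hsv[...,1]>90)&(np.hypot(P[...,0]-.569,P[...,1]+.194)<.05)
    for lo,hi in((.052,.06),(.002,.012)):
        q=P[br&(P[...,2]>lo)&(P[...,2]<hi)]
        print(n,'sock',len(q),(q.min(0)+q.max(0))/2,np.ptp(q,axis=0))
E
```

```text
time_s: 6.55
tcp_pos: [0.5541, 0.0895, 0.2557]
tcp_rot: [2.949, 1.084, -0.001]
wrist_force: [0.5, -1.3, -5.2]
gripper_width: 0.0271
grip_force: 60.4
time_s: 7.05
tcp_pos: [0.5627, -0.1067, 0.2558]
tcp_rot: [-2.949, -1.082, 0.001]
wrist_force: [1.6, -0.1, -5.3]
gripper_width: 0.0273
grip_force: 60.4
time_s: 7.55
tcp_pos: [0.5673, -0.1913, 0.2557]
tcp_rot: [-2.95, -1.08, 0.001]
wrist_force: [0.2, 0.2, -4.5]
gripper_width: 0.0275
grip_force: 60.5
time_s: 7.75
tcp_pos: [0.5676, -0.1892, 0.2563]
tcp_rot: [-2.949, -1.084, -0.0]
wrist_force: [0.2, 1.2, -6.3]
gripper_width: 0.0274
grip_force: 60.5
t 7.75 tcp [ 0.5676 -0.1892  0.2563] tool x [0.762 0.648 0.   ] y [ 0.648 -0.762 -0.   ] z [-0.  0. -1.] q6 0.416
shift tool mm [-2.8  3.9 -0.7]
scene 0.125 880 [ 0.57094099 -0.19187504  0.16247027] circ [ 0.56960116 -0.18887465] 0.013871437626307258
scene 0.225 337 [ 0.57120978 -0.19171482  0.23509723] circ [ 0.56963702 -0.1887179 ] 0.017460264168522182
scene sock 279 [ 0.5690032  -0.19353104  0.05520804] [0.05084707 0.05074915 0.00621169]
scene sock 745 [ 0.56986968 -0.19405657  0.00694684] [0.09152381 0.08985415 0.00987925]
side 0.125 504 [ 0.56564885 -0.19035297  0.16243671] circ [ 0.56712024 -0.18851634] 0.013954352943817177
side 0.225 202 [ 0.5639647  -0.19087082  0.23496254] circ [ 0.56763259 -0.18822465] 0.01772505157661382
side sock 233 [ 0.56839736 -0.19379261  0.05573019] [0.05156658 0.05102906 0.00741352]
side sock 954 [ 0.5671686  -0.19439807  0.00696325] [0.08874597 0.08983952 0.00991562]
```

View pics/side2.png

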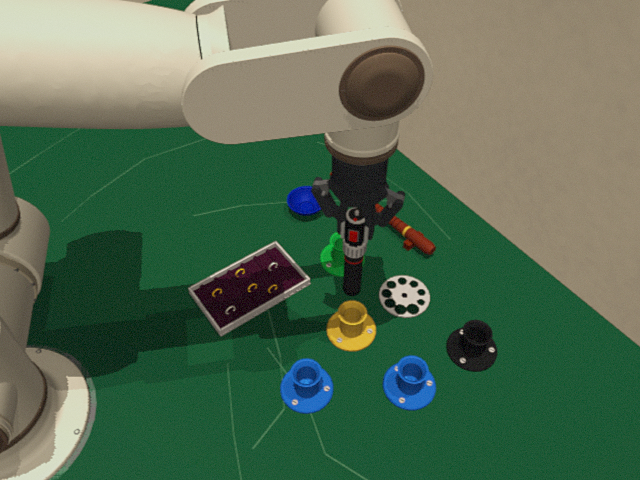

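The monopod hangs upright with its foot at about (352,292), just beyond the brass socket at (352,318). It needs a 5.5 mm shift, and then I lower it.

```bash

python3 -m creep '[{"tx":-3.6,"ty":4.2,"tz":0,"yaw":0,"hand":-1},{"tx":0,"ty":0,"tz":15,"yaw":0,"hand":-1},{"tx":0,"ty":0,"tz":20,"yaw":0,"hand":-1},{"tx":0,"ty":0,"tz":15,"yaw":0,"hand":-1},{"tx":0,"ty":0,"tz":0,"yaw":0,"hand":-1}]'
python3 -m creep '[{"tx":0,"ty":0,"tz":4,"yaw":0,"hand":-1},{"tx":0,"ty":0,"tz":4,"yaw":0,"hand":-1},{"tx":0,"ty":0,"tz":4,"yaw":0,"hand":-1},{"tx":0,"ty":0,"tz":4,"yaw":0,"hand":-1},{"tx":0,"ty":0,"tz":0,"yaw":0,"hand":-1}]'
```

```text
time_s: 8.35
tcp_pos: [0.5667, -0.1951, 0.2033]
tcp_rot: [-2.946, -1.082, 0.005]
wrist_force: [-1.3, -0.8, -6.5]
gripper_width: 0.0272
grip_force: 60.5
time_s: 8.85
tcp_pos: [0.5675, -0.1955, 0.1898]
tcp_rot: [-2.949, -1.083, 0.001]
wrist_force: [-0.1, 0.8, -7.0]
gripper_width: 0.0278
grip_force: 60.4
```

```bash

python3 -m creep '[{"tx":0.4,"ty":-0.4,"tz":3,"yaw":0,"hand":-1},{"tx":0,"ty":0,"tz":3,"yaw":0,"hand":-1},{"tx":0,"ty":0,"tz":3,"yaw":0,"hand":-1},{"tx":0,"ty":0,"tz":0,"yaw":0,"hand":-1}]'
```

```text
time_s: 9.25
tcp_pos: [0.5675, -0.1949, 0.1808]
tcp_rot: [-2.949, -1.083, 0.001]
wrist_force: [-0.8, -0.4, -6.3]
gripper_width: 0.0276
grip_force: 60.4
```

Foot at z≈44 mm, past the flare and with no contact force. Continuing down.

```bash

python3 -m creep '[{"tx":0,"ty":0,"tz":4,"yaw":0,"hand":-1},{"tx":0,"ty":0,"tz":4,"yaw":0,"hand":-1},{"tx":0,"ty":0,"tz":4,"yaw":0,"hand":-1},{"tx":0,"ty":0,"tz":4,"yaw":0,"hand":-1},{"tx":0,"ty":0,"tz":0,"yaw":0,"hand":-1}]'
python3 -m creep '[{"tx":0,"ty":0,"tz":4,"yaw":0,"hand":-1},{"tx":0,"ty":0,"tz":4,"yaw":0,"hand":-1},{"tx":0,"ty":0,"tz":4,"yaw":0,"hand":-1},{"tx":0,"ty":0,"tz":4,"yaw":0,"hand":-1},{"tx":0,"ty":0,"tz":0,"yaw":0,"hand":-1}]'
```

```text
time_s: 9.75
tcp_pos: [0.5674, -0.1949, 0.1646]
tcp_rot: [-2.948, -1.083, 0.001]
wrist_force: [0.1, 0.3, -4.8]
gripper_width: 0.0274
grip_force: 60.4
time_s: 10.25
tcp_pos: [0.5674, -0.1949, 0.1486]
tcp_rot: [-2.948, -1.083, 0.001]
wrist_force: [-0.2, 0.3, -5.9]
gripper_width: 0.0275
grip_force: 60.4
```

```bash

python3 -m creep '[{"tx":0,"ty":0,"tz":2,"yaw":0,"hand":-1},{"tx":0,"ty":0,"tz":2,"yaw":0,"hand":-1},{"tx":0,"ty":0,"tz":1,"yaw":0,"hand":-1},{"tx":0,"ty":0,"tz":0,"yaw":0,"hand":-1}]'
python3 -m creep '[{"tx":0,"ty":0,"tz":0.5,"yaw":0,"hand":-1},{"tx":0,"ty":0,"tz":0.5,"yaw":0,"hand":-1},{"tx":0,"ty":0,"tz":0,"yaw":0,"hand":-1}]'
```

```text
time_s: 10.65
tcp_pos: [0.5676, -0.195, 0.1442]
tcp_rot: [-2.949, -1.083, 0.0]
wrist_force: [0.9, 0.3, -5.2]
gripper_width: 0.0277
grip_force: 60.5
time_s: 10.95
tcp_pos: [0.5677, -0.195, 0.1435]
tcp_rot: [2.949, 1.083, 0.0]
wrist_force: [0.3, -0.4, -5.0]
gripper_width: 0.0277
grip_force: 60.7
```

```bash

python3 -m creep '[{"tx":0,"ty":0,"tz":0.5,"yaw":0,"hand":-1},{"tx":0,"ty":0,"tz":0.5,"yaw":0,"hand":-1},{"tx":0,"ty":0,"tz":0,"yaw":0,"hand":-1}]'
python3 -m creep '[{"tx":0,"ty":0,"tz":0.5,"yaw":0,"hand":-1},{"tx":0,"ty":0,"tz":0.5,"yaw":0,"hand":-1},{"tx":0,"ty":0,"tz":0,"yaw":0,"hand":-1}]'
```

```text
time_s: 11.25
tcp_pos: [0.5678, -0.1951, 0.1428]
tcp_rot: [2.949, 1.083, 0.001]
wrist_force: [-2.3, 0.6, 3.1]
gripper_width: 0.0276
grip_force: 61.4
time_s: 11.55
tcp_pos: [0.5679, -0.1951, 0.1426]
tcp_rot: [2.948, 1.083, 0.001]
wrist_force: [-4.2, 2.6, 13.2]
gripper_width: 0.0274
grip_force: 63.1
```

It touches the floor at the expected height, pushing back at 13 N, so it's seated. Next I release it, turn 90° in place and check.

```bash

python3 -m creep '[{"tx":0,"ty":0,"tz":-1,"yaw":0,"hand":-0.3},{"tx":0,"ty":0,"tz":0,"yaw":0,"hand":0.3},{"tx":0,"ty":0,"tz":0,"yaw":0,"hand":1},{"tx":0,"ty":0,"tz":0,"yaw":0,"hand":1},{"tx":0,"ty":0,"tz":0,"yaw":0,"hand":1}]'
python3 -m creep '[{"tx":0,"ty":0,"tz":0,"yaw":0,"hand":1},{"tx":0,"ty":0,"tz":0,"yaw":0,"hand":1},{"tx":0,"ty":0,"tz":0,"yaw":0,"hand":1},{"tx":0,"ty":0,"tz":0,"yaw":0,"hand":1}]'
python3 - <<'E'
from h import *
t=state()['tcp_pos'];print(t)
for n in('scene','side','wrist'):
    c=cal(n);p,d=snapshot(n);save(n+'3.png',p);P=cloud(d,c);hsv=cv2.cvtColor(p,cv2.COLOR_RGB2HSV)
    m=(d>0)&(np.hypot(P[...,0]-t[0],P[...,1]-t[1])<.025)
    for lo,hi in((.075,.105),(.187,.193),(.194,.2)):
        q=P[m&(P[...,2]>lo)&(P[...,2]<hi)]
        if len(q)>5:print(n,lo,len(q),(q.min(0)+q.max(0))/2,np.median(q,0),np.ptp(q,axis=0))
    red=m&((hsv[...,0]<6)|(hsv[...,0]>174))&(hsv[...,1]>150)&(hsv[...,2]>100)&(P[...,2]>.142)
    for lo,hi in((.142,.184),(.187,.195)):
        k=red&(P[...,2]>lo)&(P[...,2]<hi)
        if k.any():print('red',lo,k.sum(),P[k].mean(0),P[k][:,2].min(),P[k][:,2].max())
E
```

```text
time_s: 12.05
tcp_pos: [0.5677, -0.195, 0.1422]
tcp_rot: [-2.949, -1.083, 0.0]
wrist_force: [0.0, -0.1, -0.5]
gripper_width: 0.0843
grip_force: 0.0
time_s: 12.45
tcp_pos: [0.5676, -0.195, 0.1423]
tcp_rot: [2.949, 1.083, -0.0]
wrist_force: [0.8, 0.8, 0.2]
gripper_width: 0.0855
grip_force: 0.0
[ 0.56764063 -0.19504497  0.14230201]
scene 0.075 313 [ 0.57036362 -0.19664475  0.09003221] [ 0.57750136 -0.2049044   0.08988131] [0.02970793 0.02684253 0.02989991]
scene 0.187 8 [ 0.57057501 -0.20563167  0.18805806] [ 0.57058144 -0.20644147  0.18768689] [0.02483701 0.00431734 0.00181992]
red 0.142 38 [ 0.55762054 -0.2088017   0.16484262] 0.15415589502946983 0.1728477669650115
side 0.075 168 [ 0.56582713 -0.19788548  0.09007042] [ 0.55831503 -0.20438425  0.08984128] [0.02782615 0.02387209 0.02981834]
side 0.187 182 [ 0.56665848 -0.19364398  0.18980454] [ 0.56462118 -0.19711195  0.18996143] [0.02873126 0.03161436 0.00557289]
side 0.194 12 [ 0.56686378 -0.1940029   0.19736814] [ 0.56693218 -0.19416986  0.19677558] [0.0036741  0.0072814  0.00432145]
red 0.142 62 [ 0.5523303  -0.20549696  0.1634851 ] 0.151237072621287 0.17192506181639047
red 0.187 7 [ 0.55872371 -0.20018276  0.19070609] 0.18932649067189136 0.1925042370823066
wrist 0.075 612 [ 0.57301298 -0.19173897  0.08912383] [ 0.58006972 -0.18529973  0.08883578] [0.02164481 0.02419754 0.02822236]
wrist 0.187 6814 [ 0.56867962 -0.19498001  0.19000228] [ 0.5709996  -0.192857    0.19121015] [0.03108095 0.03108139 0.00598232]
wrist 0.194 424 [ 0.56876314 -0.19468078  0.196827  ] [ 0.56939378 -0.19437532  0.19744129] [0.00654944 0.00630595 0.00563806]
red 0.187 234 [ 0.55982495 -0.20249045  0.19199353] 0.1903783319067779 0.1935100040527589
```

View pics/wrist3.png

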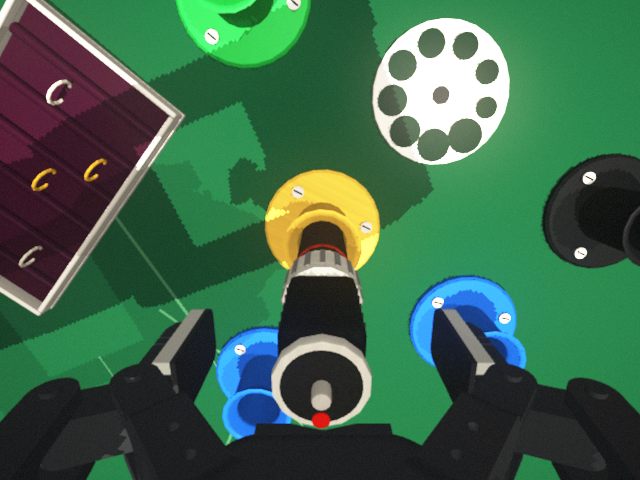

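The monopod stands upright in the brass socket. The plate top is at z≈191 mm, so it's seated, and the dot at (321,420) is exactly below the stud, which means a 90° turn aligns the pads with the button. Turning and pinching across x.

```bash

python3 -m creep '[{"tx":0.5,"ty":0,"tz":0,"yaw":-0.143,"hand":1},{"tx":0,"ty":0,"tz":0,"yaw":-0.143,"hand":1},{"tx":0,"ty":0,"tz":0,"yaw":-0.143,"hand":1},{"tx":0,"ty":0,"tz":0,"yaw":-0.143,"hand":1},{"tx":0,"ty":0,"tz":0,"yaw":-0.143,"hand":1}]'
python3 -m creep '[{"tx":0,"ty":0,"tz":0,"yaw":-0.143,"hand":1},{"tx":0,"ty":0,"tz":0,"yaw":-0.143,"hand":1},{"tx":0,"ty":0,"tz":0,"yaw":-0.143,"hand":1},{"tx":0,"ty":0,"tz":0,"yaw":-0.143,"hand":1},{"tx":0,"ty":0,"tz":0,"yaw":-0.143,"hand":1}]'
python3 -m creep '[{"tx":0,"ty":0,"tz":0,"yaw":-0.141,"hand":1},{"tx":0,"ty":0,"tz":0,"yaw":0,"hand":1},{"tx":0,"ty":0,"tz":0,"yaw":0,"hand":1}]'
python3 - <<'E'
from h import *
delta([.5684,-.195,.1427],np.radians(220.4))
E
```

```text
time_s: 13.1
tcp_pos: [0.5681, -0.1947, 0.1423]
tcp_rot: [2.378, 2.053, -0.0]
wrist_force: [0.1, -0.0, -0.1]
gripper_width: 0.0856
grip_force: 0.0
time_s: 13.6
tcp_pos: [0.568, -0.1947, 0.1423]
tcp_rot: [1.509, 2.756, -0.0]
wrist_force: [-0.1, 0.4, 0.3]
gripper_width: 0.0853
grip_force: 0.0
time_s: 13.9
tcp_pos: [0.568, -0.1947, 0.1423]
tcp_rot: [-1.326, -2.848, 0.0]
wrist_force: [-0.5, -0.1, -0.4]
gripper_width: 0.0857
grip_force: 0.0
t 13.9 tcp [ 0.568  -0.1947  0.1423] tool x [-0.644  0.765 -0.   ] y [ 0.765  0.644 -0.   ] z [-0. -0. -1.] q6 -1.158
shift tool mm [-0.4  0.1 -0.4]
yaw opts [np.float64(3.136), np.float64(-0.006)]
```

```bash

python3 -m creep '[{"tx":0,"ty":0,"tz":0,"yaw":0,"hand":-1},{"tx":0,"ty":0,"tz":0,"yaw":0,"hand":-1},{"tx":0,"ty":0,"tz":0,"yaw":0,"hand":-1},{"tx":0,"ty":0,"tz":0,"yaw":0,"hand":-1},{"tx":0,"ty":0,"tz":0,"yaw":0,"hand":-1}]'
python3 -m creep '[{"tx":0,"ty":0,"tz":0,"yaw":0,"hand":-1},{"tx":0,"ty":0,"tz":0,"yaw":0,"hand":-1},{"tx":0,"ty":0,"tz":0,"yaw":0,"hand":-1}]'
```

```text
time_s: 14.4
tcp_pos: [0.5683, -0.1946, 0.1426]
tcp_rot: [1.32, 2.85, 0.0]
wrist_force: [0.5, 1.6, 3.4]
gripper_width: 0.0311
grip_force: 60.0
time_s: 14.7
tcp_pos: [0.5683, -0.1947, 0.1426]
tcp_rot: [1.319, 2.85, 0.0]
wrist_force: [0.8, 1.2, 5.1]
gripper_width: 0.0317
grip_force: 60.3
```

Width is about 32 mm, so the button is flush. Drawing up, checking forces as I go.

```bash

python3 -m creep '[{"tx":0,"ty":0,"tz":-4,"yaw":0,"hand":-1},{"tx":0,"ty":0,"tz":-5,"yaw":0,"hand":-1},{"tx":0,"ty":0,"tz":-5,"yaw":0,"hand":-1},{"tx":0,"ty":0,"tz":0,"yaw":0,"hand":-1}]'
python3 - <<'E'
from h import *
t=state();print(t['tcp_pos'],t['wrist_force'])
for n in('scene','side'):
    c=cal(n);p,d=snapshot(n);save(n+'4.png',p);P=cloud(d,c);m=(d>0)&(np.hypot(P[...,0]-.568,P[...,1]+.195)<.024)
    hsv=cv2.cvtColor(p,cv2.COLOR_RGB2HSV)
    w=m&(hsv[...,1]<60)&(hsv[...,2]>120)&(P[...,2]>.09)&(P[...,2]<.165);q=P[w]
    print(n,'collar z pctl',np.percentile(q[:,2],[2,50,98]) if len(q) else '',len(q))
E
```

```text
time_s: 15.1
tcp_pos: [0.5681, -0.1948, 0.1571]
tcp_rot: [1.319, 2.851, -0.0]
wrist_force: [1.4, 1.0, -0.9]
gripper_width: 0.0313
grip_force: 59.7
[ 0.56814336 -0.19475298  0.15711879] [ 1.44918957  0.96020402 -0.9497515 ]
scene collar z pctl [0.11198432 0.13269196 0.16192505] 477
side collar z pctl [0.11513125 0.13431306 0.15843668] 110
```

The collar is still at about 112 mm and the pull is only about 1 N, so the grip is sliding freely.

```bash

python3 -m creep '[{"tx":0,"ty":0,"tz":-8,"yaw":0,"hand":-1},{"tx":0,"ty":0,"tz":-8,"yaw":0,"hand":-1},{"tx":0,"ty":0,"tz":-8,"yaw":0,"hand":-1},{"tx":0,"ty":0,"tz":-6,"yaw":0,"hand":-1},{"tx":0,"ty":0,"tz":-5,"yaw":0,"hand":-1}]'
python3 -m creep '[{"tx":0,"ty":0,"tz":-5,"yaw":0,"hand":-1},{"tx":0,"ty":0,"tz":-6,"yaw":0,"hand":-1},{"tx":0,"ty":0,"tz":-8,"yaw":0,"hand":-1},{"tx":0,"ty":0,"tz":-8,"yaw":0,"hand":-1},{"tx":0,"ty":0,"tz":-8,"yaw":0,"hand":-1}]'
python3 -m creep '[{"tx":0,"ty":0,"tz":-5,"yaw":0,"hand":-1},{"tx":0,"ty":0,"tz":-3,"yaw":0,"hand":-1},{"tx":0,"ty":0,"tz":0,"yaw":0,"hand":-1},{"tx":0,"ty":0,"tz":0,"yaw":0,"hand":-1},{"tx":0,"ty":0,"tz":0,"yaw":0,"hand":-1}]'
```

```text
time_s: 15.7
tcp_pos: [0.568, -0.1948, 0.192]
tcp_rot: [1.319, 2.851, -0.0]
wrist_force: [-0.7, 0.0, -1.5]
gripper_width: 0.0312
grip_force: 59.8
time_s: 16.2
tcp_pos: [0.568, -0.1947, 0.2271]
tcp_rot: [-1.319, -2.851, 0.0]
wrist_force: [-0.4, -0.7, -2.3]
gripper_width: 0.0313
grip_force: 59.7
time_s: 16.7
tcp_pos: [0.568, -0.1947, 0.2341]
tcp_rot: [-1.319, -2.851, 0.0]
wrist_force: [-0.6, -0.5, 0.2]
gripper_width: 0.0315
grip_force: 59.9
```

```bash

python3 -m creep '[{"tx":0,"ty":0,"tz":-3,"yaw":0,"hand":-1},{"tx":0,"ty":0,"tz":-3,"yaw":0,"hand":-1},{"tx":0,"ty":0,"tz":-1,"yaw":0,"hand":-1},{"tx":0,"ty":0,"tz":0,"yaw":0,"hand":-1}]'
python3 -m creep '[{"tx":0,"ty":0,"tz":-0.4,"yaw":0,"hand":-1},{"tx":0,"ty":0,"tz":0,"yaw":0,"hand":-1}]'
python3 -m creep '[{"tx":0,"ty":0,"tz":-0.4,"yaw":0,"hand":-1},{"tx":0,"ty":0,"tz":0,"yaw":0,"hand":-1}]'
```

```text
time_s: 17.1
tcp_pos: [0.5681, -0.1948, 0.2416]
tcp_rot: [1.319, 2.851, -0.0]
wrist_force: [-2.2, -0.4, 0.2]
gripper_width: 0.0314
grip_force: 59.9
time_s: 17.3
tcp_pos: [0.5681, -0.1947, 0.2417]
tcp_rot: [1.319, 2.851, -0.0]
wrist_force: [-0.6, -0.8, 0.0]
gripper_width: 0.0312
grip_force: 59.9
time_s: 17.5
tcp_pos: [0.568, -0.1947, 0.2421]
tcp_rot: [-1.319, -2.851, 0.0]
wrist_force: [-0.7, -0.7, -1.7]
gripper_width: 0.0314
grip_force: 59.8
```

```bash

python3 -m creep '[{"tx":0,"ty":0,"tz":-0.4,"yaw":0,"hand":-1},{"tx":0,"ty":0,"tz":0,"yaw":0,"hand":-1}]'|grep -E "pos|wrist_f"
python3 -m creep '[{"tx":0,"ty":0,"tz":-0.3,"yaw":0,"hand":-1},{"tx":0,"ty":0,"tz":0,"yaw":0,"hand":-1}]'|grep -E "pos|wrist_f"
python3 - <<'E'
from h import *
F=[]
for n in('scene','side')*3:
    c=cal(n);p,d=snapshot(n);s=state();F.append(s['wrist_force'][2]);P=cloud(d,c);m=(d>0)&(np.hypot(P[...,0]-.568,P[...,1]+.195)<.024)
    hsv=cv2.cvtColor(p,cv2.COLOR_RGB2HSV)
    w=m&(hsv[...,1]<60)&(hsv[...,2]>120)&(P[...,2]>.09)&(P[...,2]<.150);q=P[w]
    print(n,np.percentile(q[:,2],[2,50,98]) if len(q) else '',len(q))
    save(n+'5.png',p)
print(s['tcp_pos'],F,np.mean(F))
E
```

```text
tcp_pos: [0.568, -0.1947, 0.2425]
wrist_force: [-0.9, -1.0, -1.0]
tcp_pos: [0.5681, -0.1946, 0.2427]
wrist_force: [-0.6, 0.0, -2.8]
scene [0.11220348 0.13254445 0.14791343] 541
side [0.11467021 0.13466173 0.14112554] 168
scene [0.11206693 0.13262013 0.14831892] 538
side [0.11700712 0.13456674 0.14497267] 166
scene [0.11170834 0.13253638 0.14877465] 540
side [0.11601892 0.13455813 0.14209033] 168
[ 0.56806161 -0.19466202  0.24274237] [np.float64(-3.681031960411235), np.float64(-3.8143023192890366), np.float64(-3.9921408829185494), np.float64(-4.87070437618561), np.float64(-3.8370684195821445), np.float64(-4.64441855805431)] -4.139944419406814
```

View pics/scene5.png

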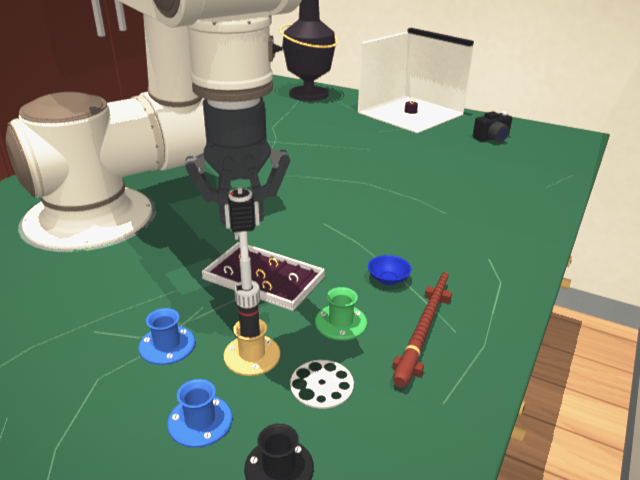

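Both tubes are fully out, with the barrel at (249,320) still down in the brass socket. The grip has risen 100 mm, the pull is 4 N (the stop is loaded, but below the 6 N that would lift it), and the collar height hasn't changed. Handing in.

```bash
python3 -c "
from rig import *
print(state()['tcp_pos'],state()['wrist_force']);print(close_job())"
```

```text
[ 0.56806161 -0.19466202  0.24274237] [ 0.12527311  0.28327498 -4.64441856]
the job is handed in; nothing more can be done
None
```

The monopod is seated foot-down in the brass socket and drawn up 100 mm to the second stop, with the arm still holding the button in at full height; I left the ring stick, gauge, dish and tray alone, and the job is handed in (no verdict came back).

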